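# Hang up the ear defenders and open the quarter-turn cleaning pot

### The arm

A 6-joint arm with a two-finger parallel gripper is mounted at the origin on the work surface. World frame = base frame: x ahead of the robot, y to its left, z up, the work surface at z = 0. Lengths are in m, angles in rad, forces in N, time in s.
With the tool pointing down it reaches from about 0.3 to 0.85 m from the base axis. Payload 4.2 kg.
Tool frame: the origin (TCP) lies midway between the tips of the shut fingers; the grasp point (between the pads) lies behind it (bot.grip_point_offset is the z of the grasp point in the tool frame, in m); z points along the fingers, y is the direction in which the jaws open and shut (so a half turn about z gives the same grasp; the last joint's range is limited). The gripper opens to 91 mm and grips with 3 to 60 N. Pads are 32 mm wide; open, the fingers measure 118 mm over their backs; the gripper's body (76 mm by 178 mm) begins 60 mm behind the grasp point.
Start: joints at [-0.02, 0.32, 1.565, -0, 1.257, -0.02], TCP at [0.575, 0, 0.214] pointing down, gripper open.
Joint ranges: [-3.11, 3.11], [-0.84, 2.01], [0.21, 2.61], [-1.34, 4.49], [0.05, 2.63], [-2.56, 2.56]. Speed limits (rad/s): [2.57, 2.57, 3.14, 3.14, 3.14, 3.14].

### API

Orientations are given as a rotation vector (axis times angle).
In Python, from cell import bot gives the robot as it stands. The module is installed in compiled form; this text tells all that it offers. Calls block until the motion is done:
- bot.reach(position, orientation): joint-space move of the TCP to a pose.
- bot.move_straight(position, rotation=None, vel=0.15, until_force=None): straight line of the TCP; rotation=None keeps the orientation; vel is the mean speed in m/s. With until_force (N) it stops when the force on the tool has changed by that much, and returns True; else False.
- bot.move_joints(angles): joint-space move.
- bot.open() and bot.grasp(): open the fingers fully, or close them until they stop; the grip force is fixed at half the most.
- bot.wait(seconds).
- bot.solve_ik(position, orientation): joint angles nearest the present ones, or None.
- bot.snapshot(name): name is "scene" or "side" or "wrist"; returns (picture, depth): 400x640x3 uint8, red, green, blue; 400x640 float32, m along the optical axis (not along the pixel's ray), 0 where there is no reading.
- bot.get_calibration(name): a dict with "fx", "fy", "cx", "cy" (pixels), "view" (4x4, takes a point from world to camera coordinates); the wrist camera has in their place "tool_from_camera" (4x4, takes a point from camera to tool coordinates, whose origin is the TCP and whose axes are the flange's). Camera axes: x right, y down, z forward; pixel columns grow to the right and rows downward; lengths in m; the calibration is good to about 2 mm. A picture is of the moment at which its call begins: read the wrist's pose just before it. get_calibration takes no time and is no camera call.
A pose or a line that the arm cannot do raises bot.IKError and nothing moves.
- bot.finish_job(): hands the job in, once; it reports no verdict.
Readings, each from a call of its own:
- bot.get_t(): time.
- bot.get_qpos(): joint angles.
- bot.get_dq(): joint speeds.
- bot.get_joint_efforts(): joint torques, N m.
- bot.get_tcp_pos(): TCP position.
- bot.get_orientation(): TCP orientation.
- bot.get_force(): force on the tool from outside, world axes, zero at the start.
- bot.get_ft_torque(): the same for the moment, N m.
- bot.get_opening(): finger opening in m.
Only numpy, scipy, OpenCV 4.12 (cv2) and the standard library are available. Lean on these libraries where they do the work, as an engineer would, in place of code of your own. Each camera call takes 0.05 s, during which the arm holds its last target.

### The job

The ear defenders were left standing astride the airbrush cleaning pot: hang them by their headband over the steel rail. Then open the pot: its orange cap comes free after a short turn, but nobody remembers whether this one turns clockwise or anticlockwise, so try both ways, and lift it off. Finish while still holding the cap level in the gripper, some 5 to 10 cm clear above the pot's mouth, and leave the other things on the bench where they are.

Things in the scene. Friction and masses are not known exactly. Their poses are not given: they have to be found in the camera images.
- muffs_crown (a point): Ear defenders (blue cups, black band, 220 g, rigid) standing on their cups astride the pot. This point: centre of the grey headband cushion on top of the arch, a block 30 mm wide (x) x 76 long (y) x 18 thick (z). z up, y from cup to cup. Grasp from above across the 30 mm. Its flat underside, 9 mm below this point, is what rests on a bar; 28 mm is free between it and the cap.
- muffs: The same ear defenders; origin midway between the bottoms of the cups, 157 mm below the cushion's centre, same axes. Cups 58 mm (x) x 72 mm tall, from 67 to 100 mm out along y on either side; open between them. Hung, one cup is on either side of the bar.
- rail_mid (a point): Fixed hanging rail: round steel bar, 14 mm diameter, 290 mm long, on two 16 mm posts 138 mm either side of the middle (20 mm black end knobs). This point: middle of the bar, on its axis, 165 mm above the bench. x along the bar, y across it, z up. The ear defenders' span (their y) must cross the bar.
- rail: The same rail stand; origin under its middle at bench height. Its wooden foot is 320 x 60 x 8 mm.
- cap_wing (a point): Orange cap of the pot (90 g). This point: where to grip the wing on its top, an upright bar 44 mm long (x) x 14 thick (y) x 40 tall (z); x along the wing, z up; grip across y. Wing top 16 mm above this point; the round disc under the wing (62 mm diameter, 10 mm thick) has its top 24 mm and its underside 34 mm below this point.
- cap: The same cap; origin at the centre of the disc's underside. A T key reaches 21 mm below into the pot. Turned 60 degrees the right way (end stop at 62; lifts from about 54) it is free and lifts straight out. The wrong way it meets a hard stop after about 10 degrees. Which way is right differs from start to start and cannot be seen. It turns easily between stops; locked, it lifts only 3 mm.
- pot_mouth (a point): White cleaning pot, 80 mm diameter, 70 mm tall, foot 92 mm, fixed to the bench. This point: centre of its mouth at the top rim; z up, x along the cap's wing as it starts (within 2 degrees).
- pot: The same pot; origin at the centre of its underside.
- car: Bystander: red model car, 98 x 45 x 37 mm; origin under its middle.
- thinner: Bystander: clear bottle, 48 mm diameter, 105 mm tall; origin under it. Stands beyond the pot.
- paint_a: Bystander: green paint jar, 32 mm diameter, 45 mm tall; origin under it.
- paint_b: Bystander: yellow paint jar, 32 mm diameter, 45 mm tall; origin under it.
Not all that is in view belongs to the job. Of the things like the cap, leave any that is black, red or yellow; of the rest the larger one is meant.

How it is judged:
On the way, in this order (a step that is already met when the one before it is completed fails the run):
1. the ear defenders hang by the headband on the rail, let go (contact force between muffs and rail above 0.5 N and contact force between muffs and the fingers below 0.1 N and contact force between muffs and pot below 0.1 N and height (world z) of muffs_crown above 0.165 m and x of muffs_crown in the frame of rail_mid between -0.11 and 0.11 m and y of muffs_crown in the frame of rail_mid between -0.045 and 0.045 m and angle between muffs_crown's own z axis and vertical below 0.5 rad and linear speed of muffs below 0.15 m/s), for 0.3 s.
2. the cap is off the pot, held clear above it (contact force between cap and the fingers above 1 N and contact force between cap and pot below 0.1 N and contact force between cap and muffs below 0.1 N and contact force between cap and rail below 0.1 N and z of cap_wing in the frame of pot_mouth above 0.07 m and horizontal distance between cap_wing and pot_mouth below 0.07 m and angle between cap_wing's own z axis and vertical below 0.35 rad and linear speed of cap below 0.05 m/s), for 0.2 s.
At the end, for the whole second after the job is handed in: Ear defenders hang still on the rail, let go, cushion within 45 mm across and 110 mm along of its middle, leaning < 0.5 rad. Cap still in the grip, touching nothing else, its listed point > 70 mm above the mouth and < 70 mm sideways, tilt < 0.35 rad. Bystanders moved < 20 mm (all of step 1 and all of step 2); the arm keeps its last pose, push and grip.
It fails at once if a bystander is moved by more than 20 mm (distance of any of car, thinner, paint_a, paint_b, sander, brush, primer from where it was at the start of the episode above 0.02 m).
It also fails if it takes over 56 s, if anything falls off the work surface, if the arm or the gripper's body presses on something with over 40 N, if the wrist force passes 120 N, or if a joint passes its speed limit or range.

## Working session

There is one attempt and no reset: what is moved stays moved. The work goes in short steps, each a Python script; the robot and the scene stay as the last script left them, time stands still between calls to the robot, and variables do not carry over. Pictures are saved under pics/ and viewed, and the job is handed in when it is done.

```bash
mkdir -p pics
python3 - <<'E'
from cell import bot
import cv2,numpy as np
for n in ["scene","side","wrist"]:
    p,d=bot.snapshot(n)
    cv2.imwrite(f"pics/{n}0.png",p[:,:,::-1]); np.save(f"pics/{n}0_d.npy",d); np.save(f"pics/{n}0_p.npy",p)
    c=bot.get_calibration(n); print(n,{k:np.round(v,4).tolist() for k,v in c.items()})
print(bot.get_t(),bot.get_tcp_pos(),bot.get_orientation(),bot.grip_point_offset)
E
```

```text
scene {'fx': 421.1048, 'fy': 421.1048, 'cx': 318.3731, 'cy': 202.9372, 'view': [[0.5786, 0.8155, 0.0099, -0.2786], [0.5376, -0.3723, -0.7566, -0.1996], [-0.6134, 0.4431, -0.6538, 1.2878], [0.0, 0.0, 0.0, 1.0]]}
side {'fx': 417.0742, 'fy': 417.0742, 'cx': 320.7932, 'cy': 203.3699, 'view': [[-0.8255, -0.5641, 0.0164, 0.4367], [-0.3683, 0.5164, -0.7731, 0.2966], [0.4277, -0.6443, -0.634, 0.6006], [0.0, 0.0, 0.0, 1.0]]}
wrist {'fx': 316.9525, 'fy': 316.9525, 'cx': 320.137, 'cy': 197.1949, 'tool_from_camera': [[0.0001, -0.9586, -0.2848, 0.0822], [1.0, 0.0004, -0.0011, 0.001], [0.0011, -0.2848, 0.9586, -0.1713], [0.0, 0.0, 0.0, 1.0]]}
0.15 [ 5.74635022e-01 -5.62442456e-07  2.13343983e-01] [-2.22081339e+00 -2.22079318e+00  1.39417971e-03] -0.0188
```

View pics/scene0.png

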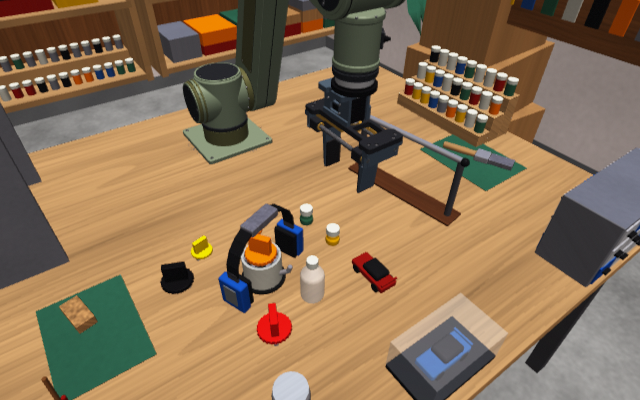

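View pics/side0.png

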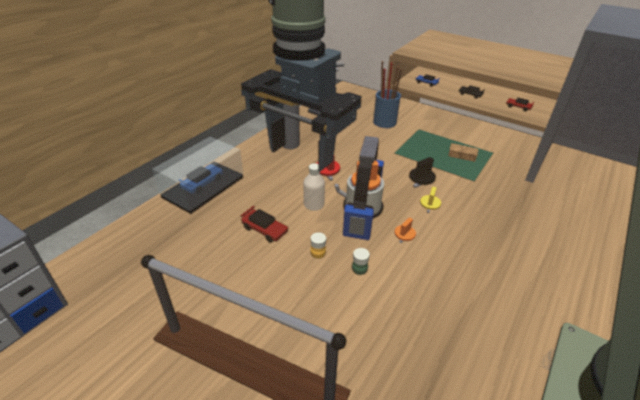

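View pics/wrist0.png

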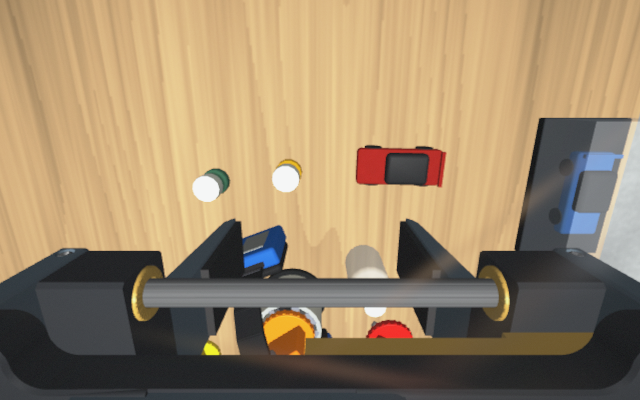

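The scene view shows the muffs arch, with its grey cushion at about (260,218), over the pot with the orange cap at (261,247). The rail is at the right: in the side view its knobs are at (149,262) and (338,341). The red, yellow, black and small orange caps are decoys. Next I measure these by ray and depth.

```bash
cat > h.py <<'E'
import numpy as np,cv2
from scipy.spatial.transform import Rotation as R
def w_from_cam(c):
    return np.linalg.inv(np.asarray(c["view"]))
def cloud(d,c,T=None):
    T=w_from_cam(c) if T is None else T
    v,u=np.mgrid[0:d.shape[0],0:d.shape[1]]
    P=np.stack([(u-c["cx"])/c["fx"]*d,(v-c["cy"])/c["fy"]*d,d,np.ones_like(d)],-1)
    W=(P@T.T)[...,:3]; W[d<=0]=np.nan
    return W
def ray(u,v,z,c,T=None):
    T=w_from_cam(c) if T is None else T
    o=T[:3,3]; r=T[:3,:3]@np.array([(u-c["cx"])/c["fx"],(v-c["cy"])/c["fy"],1])
    return o+r*(z-o[2])/r[2]
E
python3 - <<'E'
from h import *
from cell import bot
for n in ["scene","side"]:
    p=np.load(f"pics/{n}0_p.npy");d=np.load(f"pics/{n}0_d.npy");c=bot.get_calibration(n)
    W=cloud(d,c); print(n,"bench z",np.nanmedian(W[300:330,180:230,2]) if n=="scene" else np.nanmedian(W[300:320,420:500,2]))
    x,y,z=W[...,0],W[...,1],W[...,2]
    hsv=cv2.cvtColor(p,cv2.COLOR_RGB2HSV)
    near=(abs(x-0.5)<.4)&(abs(y)<.5)
    def rep(name,m):
        m=m&near
        k,l,s,ce=cv2.connectedComponentsWithStats(m.astype(np.uint8))
        for i in range(1,k):
            if s[i,4]>25:
                q=W[l==i]; print(name,s[i].tolist(),"med",np.round(np.nanmedian(q,0),3),"min",np.round(np.nanpercentile(q,3,axis=0),3),"max",np.round(np.nanpercentile(q,97,axis=0),3))
    rep("orange",(hsv[...,0]>4)&(hsv[...,0]<17)&(hsv[...,1]>190)&(hsv[...,2]>120))
    rep("blue",(hsv[...,0]>105)&(hsv[...,0]<125)&(hsv[...,1]>170)&(hsv[...,2]>80))
    rep("cush",(z>.15)&(z<.18)&(hsv[...,1]<110))
    rep("high",(z>.05)&(z<.12))
E
for n in scene side; do python3 -c "
import cv2
p=cv2.imread('pics/${n}0.png'); a={'scene':(190,330,150,350),'side':(130,280,280,460)}['$n']
cv2.imwrite('pics/${n}0c.png',cv2.resize(p[a[0]:a[1],a[2]:a[3]],None,fx=4,fy=4,interpolation=2))"; done
```

```text
scene bench z 0.0005979355214458248
orange [246, 230, 27, 27, 374] med [ 0.541 -0.181  0.099] min [ 0.514 -0.195  0.079] max [ 0.555 -0.162  0.12 ]
orange [245, 250, 32, 16, 112] med [ 0.558 -0.193  0.077] min [ 0.523 -0.209  0.071] max [ 0.566 -0.156  0.081]
blue [277, 220, 25, 35, 238] med [ 0.523 -0.087  0.069] min [ 0.478 -0.104  0.009] max [ 0.529 -0.076  0.074]
blue [219, 272, 31, 40, 532] med [ 0.583 -0.256  0.064] min [ 0.543 -0.273  0.01 ] max [ 0.592 -0.24   0.074]
cush [370, 114, 100, 55, 668] med [0.536 0.261 0.17 ] min [0.382 0.236 0.159] max [0.638 0.279 0.174]
cush [560, 169, 80, 56, 2339] med [0.861 0.404 0.17 ] min [0.822 0.349 0.153] max [0.898 0.493 0.172]
cush [234, 203, 50, 41, 815] med [ 0.539 -0.18   0.165] min [ 0.512 -0.223  0.151] max [ 0.558 -0.127  0.168]
cush [273, 371, 36, 29, 425] med [ 0.827 -0.292  0.151] min [ 0.809 -0.313  0.15 ] max [ 0.848 -0.275  0.152]
high [448, 178, 13, 25, 171] med [0.629 0.274 0.086] min [0.62  0.271 0.053] max [0.633 0.283 0.117]
high [274, 211, 29, 32, 554] med [ 0.508 -0.097  0.071] min [ 0.478 -0.115  0.052] max [ 0.529 
[... 2032 characters left out ...]
.462 -0.325  0.066] min [ 0.451 -0.348  0.051] max [ 0.477 -0.308  0.072]
high [303, 164, 22, 30, 459] med [ 0.623 -0.109  0.074] min [ 0.608 -0.128  0.052] max [ 0.645 -0.096  0.106]
high [334, 184, 6, 7, 27] med [ 0.585 -0.14   0.059] min [ 0.58  -0.145  0.05 ] max [ 0.59  -0.137  0.063]
high [429, 187, 7, 10, 44] med [ 0.41  -0.255  0.052] min [ 0.404 -0.271  0.05 ] max [ 0.416 -0.239  0.054]
high [0, 257, 58, 69, 2078] med [0.818 0.392 0.085] min [0.813 0.354 0.052] max [0.821 0.432 0.117]
high [154, 284, 21, 34, 346] med [0.62  0.284 0.086] min [0.618 0.276 0.052] max [0.628 0.289 0.118]
high [324, 361, 14, 32, 333] med [0.35  0.243 0.086] min [0.346 0.235 0.052] max [0.359 0.245 0.118]
```

View pics/scene0c.png

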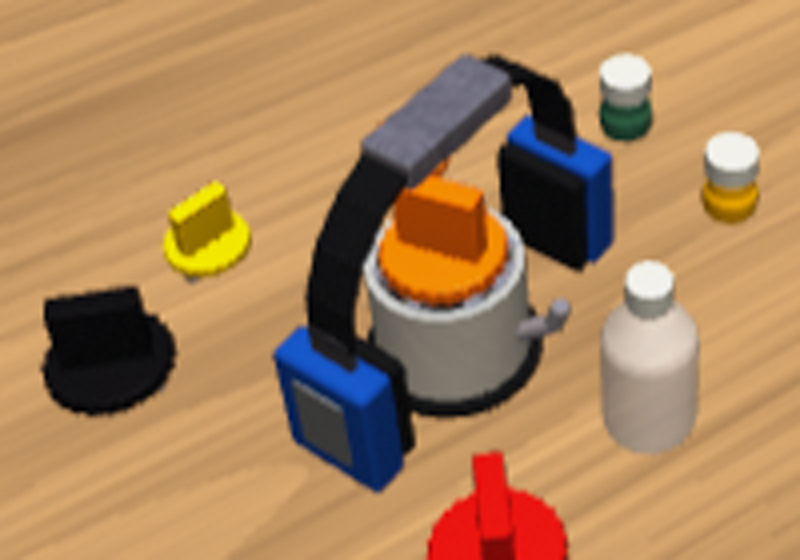

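View pics/side0c.png

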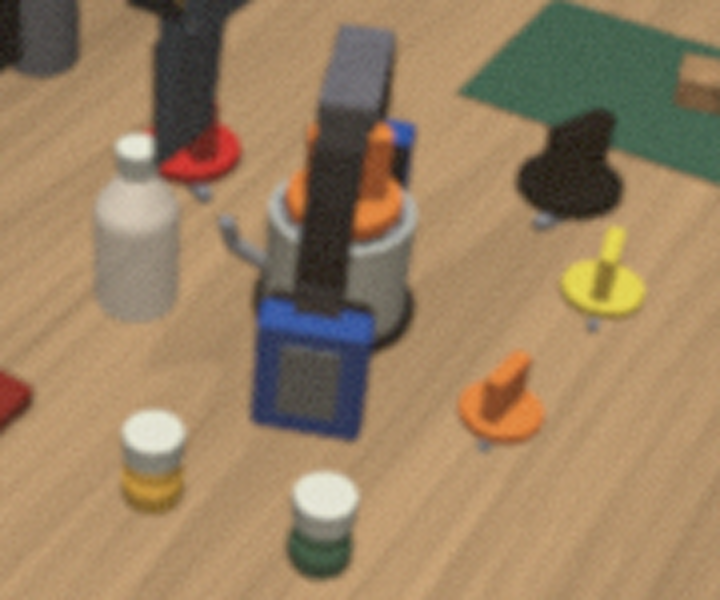

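Run:
```python
from h import *
from cell import bot
for n in ["scene","side"]:
    p=np.load(f"pics/{n}0_p.npy");d=np.load(f"pics/{n}0_d.npy");c=bot.get_calibration(n)
    W=cloud(d,c);hsv=cv2.cvtColor(p,cv2.COLOR_RGB2HSV); x,y,z=np.moveaxis(W,-1,0)
    def rect(name,m,zp,lo=None):
        v,u=np.nonzero(m); q=np.array([ray(a,b,zp,c)[:2] for a,b in zip(u,v)],np.float32)
        r=cv2.minAreaRect(q*1000); b=cv2.boxPoints(r)
        e=[b[1]-b[0],b[2]-b[1]]; L=max(e,key=np.linalg.norm); print(n,name,len(q),"zmed",np.median(z[m]).round(4),"ctr",np.round(r[0],1),"size",np.round(r[1],1),"long-axis deg",np.degrees(np.arctan2(L[1],L[0])).round(1)%180)
    box=(abs(x-.54)<.07)&(abs(y+.175)<.08)
    rect("cushtop",box&(z>.161)&(hsv[...,2]>75),.166)
    rect("cush+band",box&(z>.161),.166)
    rect("wingtop",box&(z>.114)&(z<.126)&(hsv[...,1]>150)&(hsv[...,0]<17),.1195)
    m=box&(z>.0705)&(z<.083)&(hsv[...,1]>150)&(hsv[...,0]<17)
    rect("disc",m,.08)
    # pot rim
    m=box&(abs(z-.07)<.003)&(hsv[...,1]<60); q=W[m][:,:2]; A=np.c_[q*2,np.ones(len(q))]; s=np.linalg.lstsq(A,(q**2).sum(1),rcond=None)[0]; print("rim",s[:2],np.sqrt(s[2]+s[0]**2+s[1]**2),len(q))
    # rail bar
    m=(z>.155)&(x>.3)&(x<.7)&(y>.2)&(y<.32); q=W[m]
    if m.sum()>100:
        # top of bar: max z per x bin
        q=q[q[:,2]>.168]; l=cv2.fitLine((q[:,:2]*1000).astype(np.float32),cv2.DIST_HUBER,0,.01,.01).ravel(); print("rail",l,"x",np.percentile(q[:,0],[0.5,99.5]),"y",np.percentile(q[:,1],[.5,99.5]),q[:,2].max())
    m=(z>.015)&(z<.15)&(x>.3)&(x<.7)&(y>.2)&(y<.32)
    k,l,s,ce=cv2.connectedComponentsWithStats(m.astype(np.uint8))
    for i in range(1,k):
        if s[i,4]>60: print("post",np.nanmedian(W[l==i],0),s[i])
    m=(abs(z-.008)<.003)&(x>.3)&(x<.7)&(y>.15)&(y<.38)
    if m.sum()>100: rect("foot",m,.008)
```

```text
scene cushtop 477 zmed 0.1663 ctr [ 532.8 -172.7] size [31.4 77.6] long-axis deg 111.8
scene cush+band 514 zmed 0.1662 ctr [ 535.  -175.5] size [33.  84.1] long-axis deg 111.2
scene wingtop 80 zmed 0.1191 ctr [ 539.8 -177.9] size [39.  19.2] long-axis deg 34.8
scene disc 181 zmed 0.0791 ctr [ 542.3 -181.9] size [61.9 58.4] long-axis deg 69.0
rim [ 0.52163823 -0.17362965] 0.05649135465337557 358
rail [9.8722214e-01 1.5934995e-01 5.1680463e+02 2.5908496e+02] x [0.3701314  0.64032759] y [0.23364077 0.28463608] 0.1759205752744365
post [0.62894541 0.27435847 0.08706972] [444 166  20  48 339]
scene foot 1454 zmed 0.0086 ctr [496.8 256.8] size [335.2  66.1] long-axis deg 9.6
side cushtop 323 zmed 0.1661 ctr [ 530.7 -166.4] size [29.7 81.4] long-axis deg 111.1
side cush+band 326 zmed 0.1661 ctr [ 530.2 -165.3] size [29.7 84. ] long-axis deg 111.1
side wingtop 35 zmed 0.1191 ctr [ 515.3 -146.4] size [41.  86.9] long-axis deg 125.8
side disc 138 zmed 0.0799 ctr [ 530.9 -167.6] size [58.  52.5] long-axis deg 26.6
rim [ 0.5398572  -0.16007263] 0.04587500693436685 164
rail [9.8708630e-01 1.6018941e-01 4.7446295e+02 2.5840222e+02] x [0.33984818 0.63622581] y [0.23051766 0.28993639] 0.1759838318980636
post [0.62037598 0.28465703 0.08875333] [149 273  30  58 663]
post [0.35039841 0.24303993 0.09462192] [323 348  15  52 594]
side foot 6309 zmed 0.0079 ctr [489.9 259.8] size [319.1  60.7] long-axis deg 9.4
```

Cushion centre is about (0.532, -0.171, 0.157), with the top measured at 0.166 against 0.166 expected. Its long axis is at 111.4°. The rail middle is about (0.490, 0.2585), with its axis at 9.2°, and the foot measures 319x61 mm against 320x60. The fingertips must stay above the cushion's underside or they would hit the bar, so I grip shallow.

```bash
cat >> h.py <<'E'
R0=R.from_rotvec(np.array([1,1,0])*-np.pi/np.sqrt(2))
def down(deg): return (R.from_euler('z',deg,degrees=True)*R0).as_rotvec()
E
python3 - <<'E'
from h import *
from cell import bot
C=np.array([.532,-.171]); o=down(21.4)
bot.reach([*C,.225],o); print(bot.get_t(),bot.get_qpos().round(3))
hit=bot.move_straight([*C,.150],vel=.12,until_force=12); print(hit,bot.get_tcp_pos(),bot.get_force())
bot.grasp(); print("open",bot.get_opening(),bot.get_t())
if .022<bot.get_opening()<.036:
    bot.move_straight([*C,.20],vel=.15); print(bot.get_opening(),bot.get_force())
for n in ["scene","side"]:
    p,d=bot.snapshot(n); cv2.imwrite(f"pics/{n}1.png",p[:,:,::-1])
    p=p[100:340,140:480] if n=="scene" else p[60:300,200:540]
    cv2.imwrite(f"pics/{n}1c.png",cv2.resize(p[:,:,::-1],None,fx=2,fy=2))
E
```

```text
0.8917 [-3.310e-01  2.870e-01  1.583e+00  1.000e-03  1.271e+00 -7.040e-01]
False [ 0.5326835  -0.17071526  0.15058283] [-0.00694027 -0.48833806 -0.04171941]
open 0.029911388576239206 2.625
0.029679973245922503 [-0.53112297 -0.14897051 -2.72516565]
```

View pics/scene1c.png

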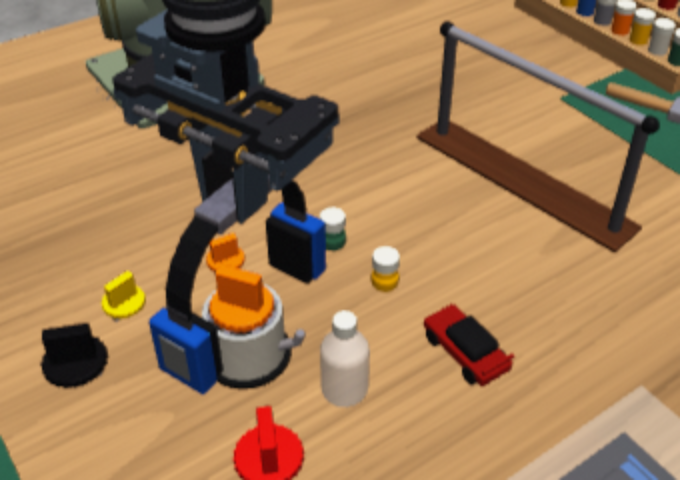

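View pics/side1c.png

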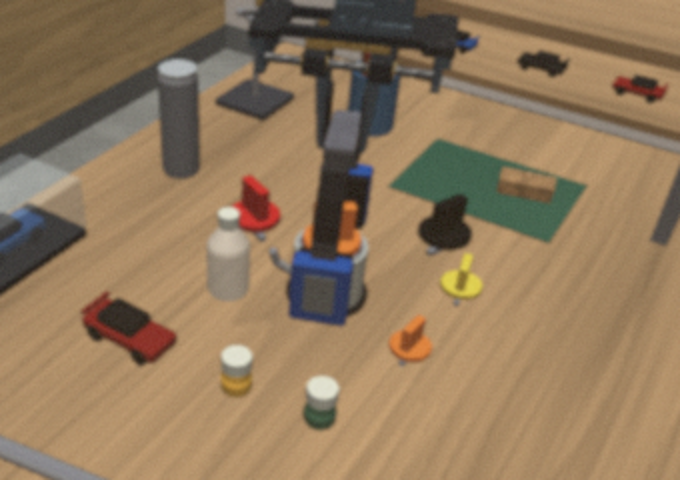

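The muffs are gripped with the opening at 29.9 mm and lifted 50 mm, level. In the scene view both rail knobs are visible, near full-image (363,115) and (465,162). I check the rail by casting rays through them, then carry.

Run:
```python
from h import *
from cell import bot
c=bot.get_calibration("scene");s=bot.get_calibration("side")
a=ray(363.5,115,.165,c);b=ray(465.3,162.3,.165,c); print("scene",a,b,(a+b)/2,np.linalg.norm(a-b),np.degrees(np.arctan2(*(b-a)[1::-1])))
b=ray(149,262.3,.165,s);a=ray(338,341.3,.165,s); print("side",a,b,(a+b)/2,np.linalg.norm(a-b),np.degrees(np.arctan2(*(b-a)[1::-1])))
C=np.array([.532,-.171]); M=np.array([.490,.2585])
bot.move_straight([*C,.365],vel=.25)
M2=M
bot.move_straight([*M2,.365],rotation=down(9.2),vel=.25)
print(bot.get_t(),bot.get_tcp_pos(),bot.get_opening(),bot.get_force())
for n in ["scene","side"]:
    p,d=bot.snapshot(n); cv2.imwrite(f"pics/{n}2.png",p[:,:,::-1]); np.save(f"pics/{n}2_d.npy",d); np.save(f"pics/{n}2_p.npy",p)
```

```text
scene [0.34926967 0.23221713 0.165     ] [0.63409895 0.28146809 0.165     ] [0.49168431 0.25684261 0.165     ] 0.2890560182923965 9.81023585281128
side [0.34682568 0.23544239 0.165     ] [0.63080018 0.28225433 0.165     ] [0.48881293 0.25884836 0.165     ] 0.28780701034118156 9.36077215956355
5.8917 [0.49005692 0.25769263 0.36507293] 0.02945577975866526 [-0.15148095  0.72324255 -2.45588205]
```

View pics/scene2.png

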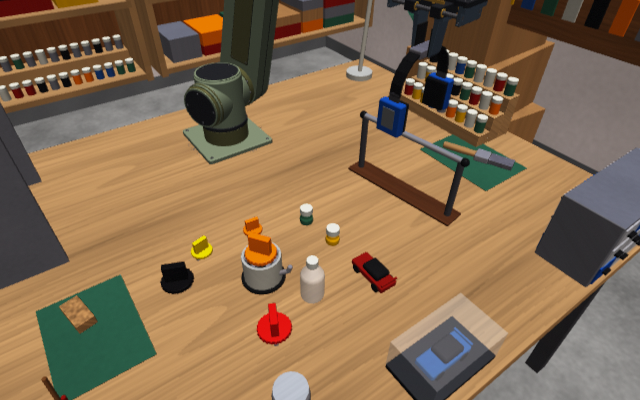

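View pics/side2.png

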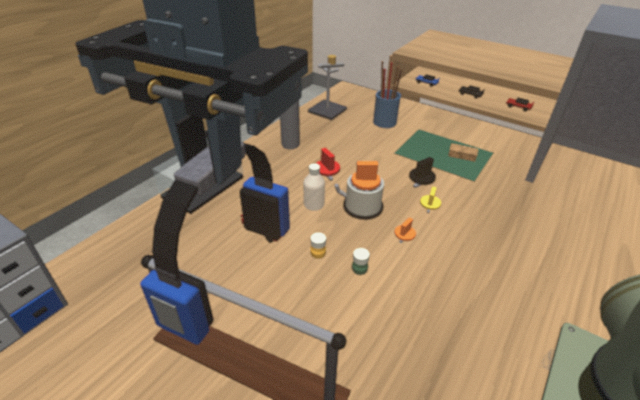

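Rail middle is confirmed at (0.490, 0.258), with the knob distance at 288–289 mm. The cups are on both sides of the bar. Lowering until contact, which I expect at TCP z ≈ 0.174.

Run:
```python
from h import *
from cell import bot
M=np.array([.490,.258])
bot.move_straight([*M,.195],vel=.2); print(bot.get_t(),bot.get_force(),bot.get_tcp_pos())
hit=bot.move_straight([*M,.1715],vel=.03,until_force=4); print(hit,bot.get_tcp_pos(),bot.get_force(),bot.get_t())
for n in ["scene","side"]:
    p,d=bot.snapshot(n); cv2.imwrite(f"pics/{n}3.png",p[:,:,::-1])
    p=p[30:230,320:540] if n=="scene" else p[130:400,100:420]
    cv2.imwrite(f"pics/{n}3c.png",cv2.resize(p[:,:,::-1],None,fx=2,fy=2))
```

```text
6.9917 [ 0.65398618 -0.39186084 -2.50398902] [0.4908415  0.25829436 0.19617239]
True [0.48973688 0.25789969 0.17387448] [ 0.17943118 -0.17219987  4.49912688] 7.6583
```

View pics/scene3c.png

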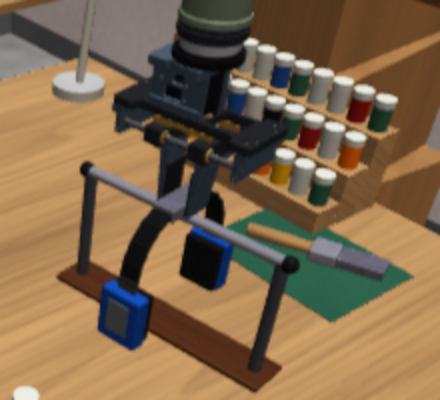

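View pics/side3c.png

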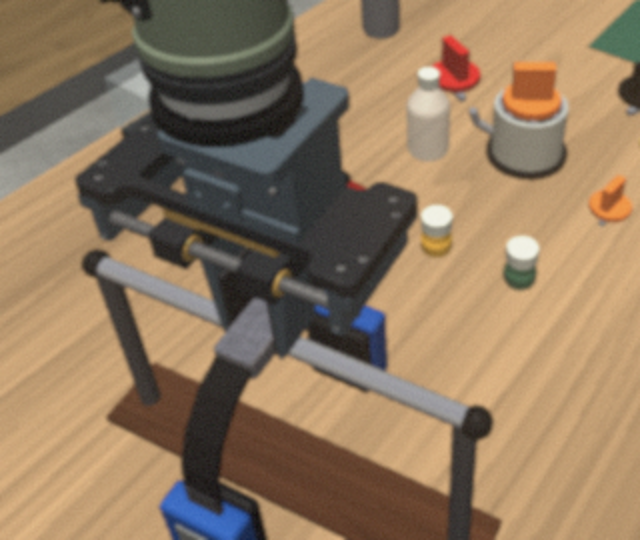

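Contact came at z = 0.1739, as predicted, with the cushion lying across the bar. I release, retract, and measure both the muffs and the cap.

```bash
python3 - <<'E'
from h import *
from cell import bot
M=np.array([.490,.258])
bot.open(); bot.wait(.3); print(bot.get_opening(),bot.get_t())
bot.move_straight([*M,.29],vel=.12)
bot.wait(.3)
for n in ["scene","side"]:
    p,d=bot.snapshot(n); cv2.imwrite(f"pics/{n}4.png",p[:,:,::-1]); np.save(f"pics/{n}4_d.npy",d); np.save(f"pics/{n}4_p.npy",p)
    c=bot.get_calibration(n);W=cloud(d,c);hsv=cv2.cvtColor(p,cv2.COLOR_RGB2HSV); x,y,z=np.moveaxis(W,-1,0)
    def rect(name,m,zp):
        v,u=np.nonzero(m)
        if len(v)<8: print(n,name,len(v));return
        q=np.array([ray(a,b,zp,c)[:2] for a,b in zip(u,v)],np.float32)
        r=cv2.minAreaRect(q*1000); b=cv2.boxPoints(r)
        e=[b[1]-b[0],b[2]-b[1]]; L=max(e,key=np.linalg.norm); print(n,name,len(q),"zmed",np.median(z[m]).round(4),"ctr",np.round(r[0],1),"mean",(q.mean(0)*1000).round(1),"size",np.round(r[1],1),"long-axis deg",np.degrees(np.arctan2(L[1],L[0])).round(1)%180)
    box=(abs(x-.535)<.06)&(abs(y+.175)<.07); org=(hsv[...,1]>150)&(hsv[...,0]<17)&box
    rect("wingtop",org&(z>.117),.12)
    rect("disctop",org&(z>.0705)&(z<.0835),.08)
    m=box&(abs(z-.07)<.0025)&(hsv[...,1]<60); q=W[m][:,:2]; A=np.c_[q*2,np.ones(len(q))]; s=np.linalg.lstsq(A,(q**2).sum(1),rcond=None)[0]; print("rim",s[:2],np.sqrt(s[2]+s[0]**2+s[1]**2),len(q))
    m=(z>.184)&(z<.197)&(abs(x-.49)<.08)&(abs(y-.258)<.08); rect("cush",m,.19)
    blu=(hsv[...,0]>105)&(hsv[...,0]<125)&(hsv[...,1]>170)&(y>.1)&(y<.4)&(x>.4)&(x<.6)
    k,l,st,_=cv2.connectedComponentsWithStats(blu.astype(np.uint8))
    for i in range(1,k):
        if st[i,4]>60:print("cup",np.nanmedian(W[l==i],0).round(3),np.nanpercentile(W[l==i],[2,98],axis=0).round(3).tolist())
print(bot.get_t())
E
python3 -c "
import cv2
p=cv2.imread('pics/scene4.png');q=cv2.imread('pics/side4.png')
import numpy as np
cv2.imwrite('pics/m4.png',np.hstack([cv2.resize(p[30:230,320:520],None,fx=2,fy=2),cv2.resize(q[130:400,100:370],(400,400))]))
cv2.imwrite('pics/c4.png',np.hstack([cv2.resize(p[220:300,225:305],(400,400),interpolation=2),cv2.resize(q[150:220,325:395],(400,400),interpolation=2)]))"
```

```text
0.0911923615286972 9.0833
scene wingtop 118 zmed 0.1201 ctr [ 536.  -179.1] mean [ 536.6 -178.4] size [44.  16.5] long-axis deg 36.3
scene disctop 321 zmed 0.0799 ctr [ 542.3 -181.9] mean [ 545.7 -186.5] size [61.9 58.4] long-axis deg 69.0
rim [ 0.53515298 -0.17927979] 0.03636625147726794 237
scene cush 271 zmed 0.1902 ctr [492.3 252.2] mean [492.2 251.9] size [34.8 84.9] long-axis deg 100.2
cup [0.501 0.341 0.084] [[0.452, 0.331, 0.031], [0.504, 0.355, 0.098]]
cup [0.52  0.163 0.078] [[0.479, 0.155, 0.029], [0.532, 0.181, 0.097]]
side wingtop 101 zmed 0.1198 ctr [ 534.4 -173.9] mean [ 535.2 -175.3] size [42.4 18.5] long-axis deg 35.8
side disctop 273 zmed 0.08 ctr [ 530.8 -167.3] mean [ 528.6 -164. ] size [58.  53.2] long-axis deg 26.6
rim [ 0.53522121 -0.17564583] 0.03594652424503432 172
side cush 1250 zmed 0.1897 ctr [486.6 261.3] mean [486.7 262.1] size [32.5 80.2] long-axis deg 99.0
cup [0.466 0.349 0.096] [[0.447, 0.334, 0.091], [0.499, 0.359, 0.098]]
10.6083
```

View pics/m4.png

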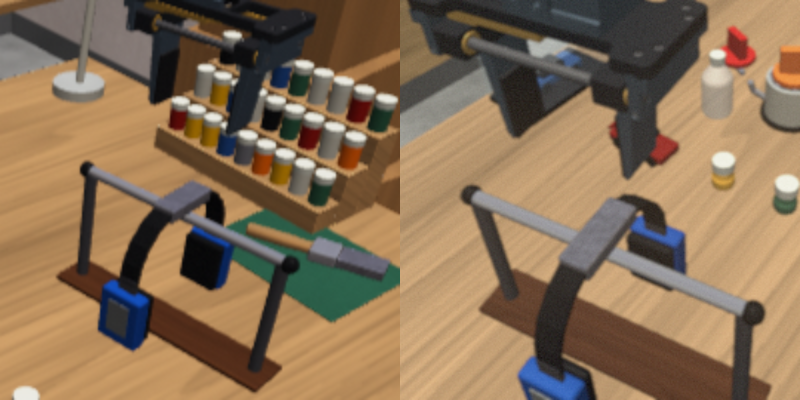

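View pics/c4.png

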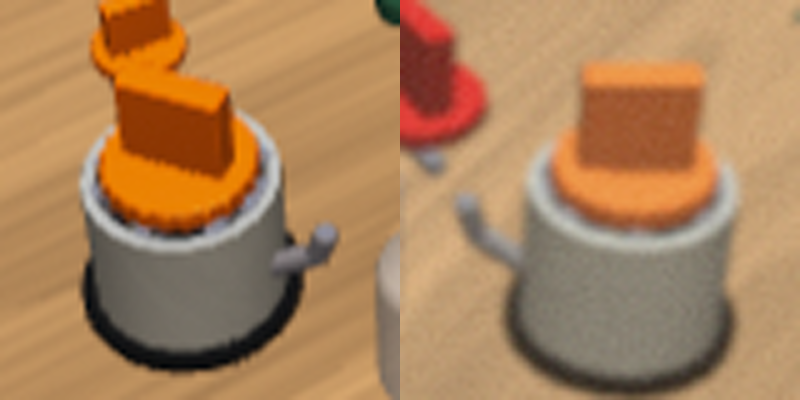

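The muffs hang level and free, with the cushion at about (0.49, 0.257) and top at z 0.190. The wing centre is about (0.535, -0.177) with its axis at 36°, top at 0.120 as expected, and the rim fit agrees at (0.535, -0.177). Next I grip the cap and try small turns while watching the torque.

Run:
```python
from h import *
from cell import bot
C=np.array([.535,-.177]); o=down(36-90)
bot.move_straight([*C,.29],rotation=o,vel=.25); print(bot.get_t(),bot.get_qpos().round(3))
bot.move_straight([*C,.15],vel=.2)
hit=bot.move_straight([*C,.087],vel=.08,until_force=10); print(hit,bot.get_tcp_pos(),bot.get_force())
if not hit:
    bot.grasp(); print("open",bot.get_opening(),bot.get_force(),bot.get_ft_torque(),bot.get_t())
    q0=np.array(bot.get_qpos()); np.save("q0.npy",q0)
    t0=np.array(bot.get_ft_torque())
    for k in range(1,5):
        q=q0.copy(); q[5]+=np.radians(4*k); bot.move_joints(q)
        t=np.array(bot.get_ft_torque())-t0; print(4*k,t.round(3),bot.get_force().round(1),np.degrees(bot.get_qpos()[5]-q0[5]).round(2),bot.get_t())
        if abs(t[2])>.35: break
```

```text
12.5083 [-0.339  0.264  1.454  0.     1.424  0.603]
False [ 0.53546257 -0.17715519  0.08749303] [0.38809475 0.02532666 0.46354469]
open 0.013998332219191155 [ 0.74408831 -0.15645864  0.2829321 ] [-0.00326583 -0.01434156  0.0450235 ] 15.45
4 [ 0.03   0.111 -0.078] [-0.6  0.4 -0.9] 3.91 15.7
8 [-0.074  0.095 -0.015] [ 0.3 -0.  -0.4] 7.86 15.95
12 [-0.829  0.046 -0.002] [ 0.9 -3.7 -1. ] 11.83 16.2
16 [-1.19   0.043  0.572] [ 1.  -5.1 -2.1] 15.75 16.45
```

At +12° to +16° on q6 the yaw moment jumps to 0.57 N·m, so that is the hard stop. I go back and turn the other way.

Run:
```python
from h import *
from cell import bot
q0=np.load("q0.npy"); t0=np.array([-.003,-.014,.045])
for k in [8,0,-8,-14,-20,-28,-36,-44,-50,-56,-60]:
    q=q0.copy(); q[5]+=np.radians(k); bot.move_joints(q)
    t=np.array(bot.get_ft_torque())-t0; print(k,t.round(3),bot.get_force().round(1),np.degrees(bot.get_qpos()[5]-q0[5]).round(2),bot.get_opening().round(4),bot.get_t())
    if abs(t[2])>.5: break
```

```text
Traceback (most recent call last):
AttributeError: 'float' object has no attribute 'round'
```

Run:
```python
from h import *
from cell import bot
q0=np.load("q0.npy"); t0=np.array([-.003,-.014,.045])
print(np.degrees(bot.get_qpos()[5]-q0[5]))
for k in [0,-8,-14,-20,-28,-36,-44,-50,-56,-60]:
    q=q0.copy(); q[5]+=np.radians(k); bot.move_joints(q)
    t=np.array(bot.get_ft_torque())-t0; print(k,t.round(3),bot.get_force().round(1),np.degrees(bot.get_qpos()[5]-q0[5]).round(2),round(bot.get_opening(),4),bot.get_t())
    if abs(t[2])>.5: break
```

```text
8.08285536592943
0 [ 0.064  0.061 -0.009] [0.5 1.4 0.6] 0.25 0.0138 16.9667
-8 [ 0.148  0.113 -0.036] [-0.7  0.1  1. ] -7.68 0.0139 17.225
-14 [ 0.064  0.128 -0.09 ] [-1.6  0.   0.5] -13.69 0.0138 17.475
-20 [ 0.001  0.056 -0.043] [ 0.1 -0.4  1.2] -19.7 0.0138 17.725
-28 [ 0.018  0.057 -0.066] [-0.9 -0.2  1.2] -27.66 0.0143 17.9833
-36 [ 0.019  0.075 -0.045] [-0.2 -0.5  0.3] -35.65 0.0137 18.2417
-44 [ 0.048  0.014 -0.033] [-0.2 -0.5  1.5] -43.64 0.0144 18.5
-50 [ 0.016  0.06  -0.065] [ 0.4 -0.1  1.5] -49.67 0.0141 18.75
-56 [-0.038  0.018 -0.083] [-0.1  1.2  2.4] -55.69 0.0139 19.0
-60 [ 0.074 -0.098  0.011] [ 0.1 -0.1 -0.4] -59.76 0.0137 19.25
```

It turned freely to -60°. Lifting with a force guard, since a locked cap would resist after 3 mm.

Run:
```python
from h import *
from cell import bot
p=np.array(bot.get_tcp_pos()); print(p)
hit=bot.move_straight([p[0],p[1],p[2]+.012],vel=.03,until_force=8); print(hit,bot.get_tcp_pos(),bot.get_force(),bot.get_opening())
if not hit:
    hit=bot.move_straight([p[0],p[1],p[2]+.102],vel=.08,until_force=10); print(hit,bot.get_tcp_pos(),bot.get_force(),bot.get_opening())
bot.wait(.4)
for n in ["scene","side"]:
    pp,d=bot.snapshot(n); cv2.imwrite(f"pics/{n}5.png",pp[:,:,::-1]); np.save(f"pics/{n}5_d.npy",d); np.save(f"pics/{n}5_p.npy",pp)
    c=bot.get_calibration(n);W=cloud(d,c);hsv=cv2.cvtColor(pp,cv2.COLOR_RGB2HSV); x,y,z=np.moveaxis(W,-1,0)
    m=(hsv[...,1]>150)&(hsv[...,0]<17)&(abs(x-.535)<.06)&(abs(y+.175)<.07)&(z>.1)
    print(n,m.sum(),np.nanpercentile(W[m],[2,50,98],axis=0).round(3).tolist() if m.sum() else "")
print(bot.get_t())
a=cv2.imread('pics/scene5.png');b=cv2.imread('pics/side5.png')
cv2.imwrite('pics/e5.png',np.hstack([cv2.resize(a[60:310,170:420],(400,400)),cv2.resize(b[60:310,230:480],(400,400))]))
```

```text
[ 0.53542293 -0.17705231  0.08702637]
False [ 0.53501706 -0.17703527  0.09907383] [ 1.11051559  0.55501902 -0.19894133] 0.014089519193183405
False [ 0.53505232 -0.17690807  0.18836996] [ 0.10951077 -0.16431876 -0.65032207] 0.013570846196103641
scene 373 [[0.511, -0.229, 0.173], [0.543, -0.196, 0.183], [0.565, -0.149, 0.51]]
side 515 [[0.506, -0.197, 0.176], [0.529, -0.158, 0.183], [0.561, -0.146, 0.223]]
21.575
```

View pics/e5.png

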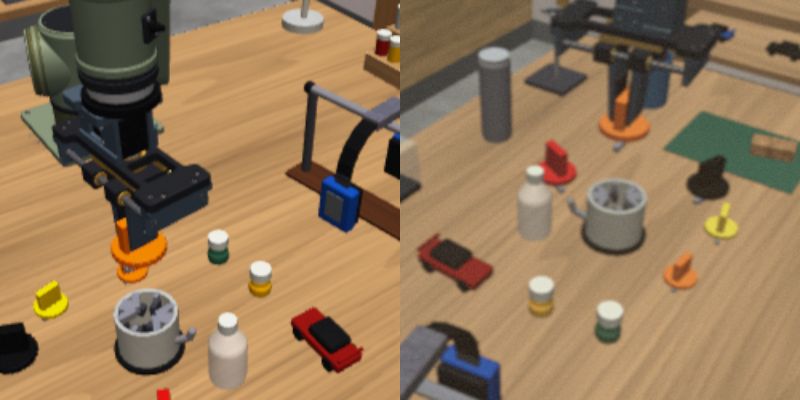

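View pics/scene5.png

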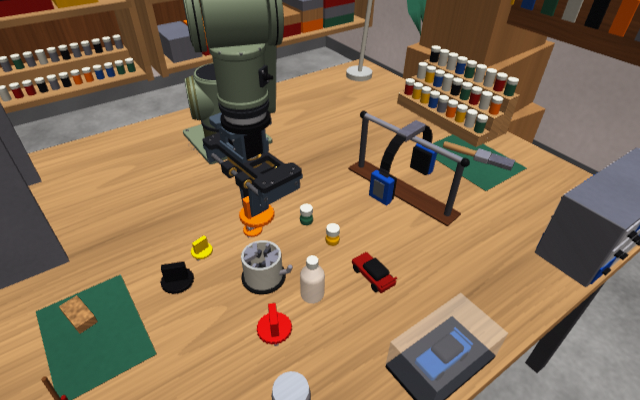

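The cap is held level, with the disc top at z ≈ 0.182, and the pot is open. The muffs are still hanging at (400,150) in the scene view and the bystanders are untouched. I lower 20 mm so that both the underside (about 80 mm) and the key tip (about 60 mm) lie in the 5–10 cm window, then hand in.

Run:
```python
from h import *
from cell import bot
p=np.array(bot.get_tcp_pos())
print(bot.move_straight([.535,-.177,p[2]-.020],vel=.05,until_force=8)); bot.wait(.6)
print(bot.get_tcp_pos(),bot.get_opening(),bot.get_force(),np.abs(bot.get_dq()).max())
for n in ["scene","side"]:
    pp,d=bot.snapshot(n); c=bot.get_calibration(n);W=cloud(d,c);hsv=cv2.cvtColor(pp,cv2.COLOR_RGB2HSV); x,y,z=np.moveaxis(W,-1,0)
    m=(hsv[...,1]>150)&(hsv[...,0]<17)&(abs(x-.535)<.06)&(abs(y+.175)<.07)&(z>.152)&(z<.17); print(n,"disc",np.nanpercentile(W[m],[2,50,98],axis=0).round(3).tolist())
    m=(z>.184)&(z<.197)&(abs(x-.49)<.08)&(abs(y-.258)<.08); print(n,"cushion",np.nanmedian(W[m],0).round(3))
    p4=np.load(f"pics/{n}4_p.npy"); p0=np.load(f"pics/{n}0_p.npy")
    cv2.imwrite(f"pics/{n}6.png",pp[:,:,::-1])
print(bot.get_t())
bot.finish_job()
```

```text
False
[ 0.5350068  -0.17702037  0.16901195] 0.014013359609894865 [ 0.39914397 -0.45012704 -1.14972724] 0.0014531758984578714
scene disc [[0.512, -0.208, 0.154], [0.549, -0.192, 0.161], [0.566, -0.149, 0.169]]
scene cushion [0.493 0.251 0.19 ]
side disc [[0.505, -0.199, 0.156], [0.524, -0.161, 0.162], [0.562, -0.145, 0.168]]
side cushion [0.487 0.263 0.19 ]
22.825
the job is handed in; nothing more can be done
```

View pics/side6.png

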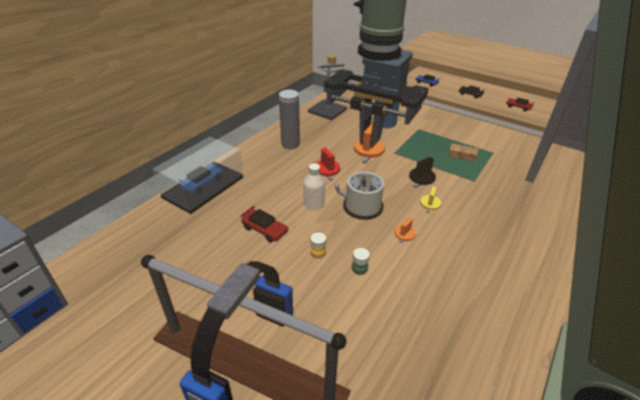

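The job is done and was handed in at 22.8 s. The ear defenders hang on the rail, and the cap is off the pot and still in the gripper. `finish_job` gave no verdict, so I can't confirm the pass itself.

- **Ear defenders:** I gripped the headband cushion across its 30 mm, lowered it onto the bar until it touched, and let go. In the last pictures they hang level with one cup on each side. The cushion is at about (0.490, 0.257), its top is at z 0.190, and it sits almost over the rail's middle.
- **Cap:** Turning it with joint 6 positive ran into a hard stop by about 16°. The other way turned freely to 60°, and the cap lifted out without resistance.
- **Final hold:** The cap is level and still at about (0.535, -0.177), over the pot's mouth. The disc top measures about z 0.161–0.162. That puts the disc's underside about 8 cm above the mouth and the key tip about 6 cm.
- **Bystanders:** They look unmoved in the pictures, but I checked them only by eye. I measured no displacement.
- **Disagreement:** The two cameras put the cushion 6 mm apart in x and 12 mm in y, because each sees a different side of it. Both readings are well inside the limits, and no check failed.

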